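# Drive the stuck pin out of its block with a drift

### The arm

A 6-joint arm with a two-finger parallel gripper is mounted at the origin on a cart in front of the work surface, level with it; the furniture and walls round the work are solid. World frame = base frame: x ahead of the robot, y to its left, z up, the work surface at z = 0. Lengths are in m, angles in degrees, forces in N, time in s.
With the tool pointing down it reaches from about 0.325 to 0.775 m from the base axis. Payload 5.5 kg.
Tool frame: the origin (TCP) lies midway between the tips of the shut fingers; the grasp point (between the pads) lies 19 mm behind it; z points along the fingers, y is the line along which they close (so a half turn about z gives the same grasp; the last joint's range is limited). The gripper opens to 88 mm and grips with 3 to 60 N. Pads are 20 mm wide; open, the fingers measure 115 mm over their backs; the gripper's body (75 mm by 178 mm) begins 61 mm behind the grasp point.
Start: joints at [-69.368, 5.22, 70.514, -0, 104.267, -3.249], TCP at [0.243, -0.549, 0.223] pointing down, gripper open.
Joint ranges: [-164.24, 164.24], [-49.07, 125.15], [9.68, 141.18], [-86.29, 266.29], [3.28, 154.24], [-151.56, 151.56]. Speed limits (degrees/s): [147.25, 147.25, 172.46, 180, 180, 180].

### API

Orientations are given as [roll, pitch, yaw] about the fixed x, y, z axes, in that order (R = Rz(yaw) Ry(pitch) Rx(roll)).
In Python, from plant import env gives the robot as it stands.
- The arm moves only by the tool drive_tool, never from a script. Its arguments are lists of equal length, an entry for each row: "grip": the opening, from -1 (shut) to 1 (fully open); "slide": the shift along the tool's x, y, z each as a share of 0.12 m, from -1 to 1, a list of three; "twist": the turn, a rotation vector about the tool's x, y, z each as a share of 2 rad, from -1 to 1, a list of three. In form: {"grip": [grip, ...], "slide": [[x, y, z], ...], "twist": [[wx, wy, wz], ...]}. A call has 1 to 20 rows; each row is the pose to reach, as a shift and turn from the pose commanded when the call began, along the tool's axes at that moment; what a row does not reach only later rows make up. A row lasts 1/8 s, in which the tool goes at most 62.5 mm and 10.7 degrees, less where a joint would pass 70% of its speed; a pose out of reach is approached as far as the arm can. A call with a number of a shift or a turn outside -1 to 1 is refused whole. A call with a gripper value outside its range is refused whole. The fingers move at their own pace and stop on an object; "grip_force" is the grip in N (left out, the last holds). Time passes only in rows, so rows that repeat a pose let the fingers close. It gives the time, the measured TCP pose, the force, the opening and the grip force at its end, in the units of the state.
- env.state(): the state, without advancing time (a new reading comes with each control period).
- env.capture(name): name is "scene" or "top" or "wrist"; returns the picture (400x640x3 uint8, blue, green, red); there is no depth.
- env.camera_info(name): a dict with "fx", "fy", "cx", "cy" (pixels), "position" and "rotation" of the camera in the world; the wrist camera has in their place "T_tool_cam" (4x4, takes a point from camera to tool coordinates, whose origin is the TCP and whose axes are the flange's). Camera axes: x right, y down, z forward; pixel columns grow to the right and rows downward; lengths in m; the calibration is good to about 2 mm. A picture is of the moment at which its call begins: read the wrist's pose just before it. camera_info takes no time and is no camera call.
- env.sign_off(): hands the job in; it is judged then, once.
Trained networks look in the newest picture that a camera, given by its name, has taken for a name from the list of things; names that differ only in an ending like _2 or _b are one class to them, and where a whole thing is asked for, a point or a joint stands for the part that bears it (a point fixed in the world has none). Each returns a list of dicts, best first, with "conf" (0 to 1); they miss things now and then, are a little off and sometimes report something else, mostly with a low value. They report only what shows in the picture. A call takes as long as a camera call.
- env.search_frame(camera, target): "at" ([x, y, z] in m, in the coordinates of the camera as it stood for that picture, good to about 4 mm: the middle of the surface that is visible of it).
- env.regions_of(camera, target): "mask" (400x640 bool, what is visible of it).
- env.spot_point(camera, target): "at" ([x, y, z] in m, in the coordinates of the camera as it stood for that picture, good to about 4 mm: a listed point, or the origin of a listed thing).
The state is a dict: "time": time; "joints": joint angles; "joint_vel": joint speeds; "joint_torque": joint torques, N m; "ee_pos": TCP position; "orientation": TCP orientation; "force": force on the tool from outside, world axes, zero at the start; "ft_torque": the same for the moment, N m; "finger_gap": opening from 0.0 (shut) to 1.0 (fully open); "grasp_force": force on a finger pad.
Only numpy, scipy, OpenCV 4.12 (cv2) and the standard library are available. Lean on these libraries where they do the work, as an engineer would, in place of code of your own. Each camera call takes 0.05 s, during which the arm holds its last target. There are 200 camera calls.

### The job

A brass pin is stuck in the bore of the push-out block. Take the drift with the orange handle from its rest, push its steel rod into the bore from the side away from the pin's head until the pin drops out into the blue catch tray, then lay the drift back in its rest as it lay before. Do not grip the pin itself, and leave the other things where they are.

Things in the scene. Friction and masses are not known exactly. Their poses are not given: they have to be found in the camera images.
- bore_in (a point): Centre of the bore's entry mouth on the fixed grey aluminium block (66 mm wide, 50 mm long along the bore, top 90 mm above the table). Bore level, axis 62 mm above the table, 25 mm in diameter, straight through; exit mouth at y = +50 mm. y axis points level into the block (the push direction), z up. The base plate begins 10 mm before this face; in front of it the table is free.
- pin_center (a point): Middle of the brass pin, on its axis: 70 mm long, shank 22 mm in diameter and 60 mm long, head 30 mm in diameter and 10 mm long at its +y end; about 120 g. At first it lies on the bore's underside (1.5 mm below the bore axis), its head 12 to 20 mm out of the exit mouth over the tray, its tail 2 to 10 mm inside the entry mouth. y axis from tail to head.
- pin_tail (a point): Centre of the pin's tail face (the end without a head), 35 mm behind pin_center; the drift pushes on it.
- drift_center (a point): Middle of the drift's orange handle, on the tool's axis. Flat-sided handle 75 mm long (y), 22 wide (x), 26 high (z). Along y: black flange 30 mm in diameter at +37.5 to +42.5 mm, steel rod 13 mm in diameter to the tip at +137 mm; steel striking end 13 mm in diameter at -37.5 to -62.5 mm. About 200 g, balanced within 15 mm of the handle's middle.
- drift_tip (a point): Centre of the drift rod's front end, 137 mm ahead of drift_center.
- rest_center (a point): Where drift_center lies when the drift is in its rest, 50 mm above the table. Fixed grey rest: base plate 60 x 165 x 8 mm and two V saddles 12 mm thick, open upward (mouth 34 mm wide, top 60 mm above the table), at y = -51 mm (striking end) and y = +75 mm (rod). y axis along the rest, towards where the drift's tip points; z up.
- hammer: Small brass hammer with a wooden handle, 171 mm long, lying on the table; a bystander. Origin at the centre of its underside.
- oil_bottle: Cream oiler bottle with a red spout, 32 mm in diameter, 108 mm high, standing; a bystander. Origin at the centre of its underside.
- housing_bar: Grey housing bar 18 x 90 x 17 mm lying on the table; a bystander. Origin at the centre of its underside.
- tin: Round tin 60 mm in diameter, 24 mm high; a bystander. Origin at the centre of its underside.
- pin: The brass pin itself; origin at pin_center.
- drift: The drift itself; origin at drift_center.
- tray_floor (a point): Centre of the floor of the blue catch tray, fixed beyond the exit mouth on the block's base plate; floor 13 mm above the table. Inside about 120 mm along the bore (y), 84 mm wide (x); walls 40 mm above the table; open above.
- ball (a point): Lowest point of a spring ball under the brass thumb screw on the block, 33 mm into the bore. It presses on the stuck pin from above with about 7 N: driving the pin takes roughly 5 to 20 N until its tail has passed the ball, and the pin drops once its tail is out of the exit mouth. With the pin gone the ball hangs 8 mm above the bore axis.

How it is judged:
By the outcome, as a careful person would: the job done as asked, in the order asked, and still so for the second after the job is handed in, with the robot touching nothing.
It also fails if it takes over 51 s, if anything falls off the work surface, if the arm or the gripper's body presses on something with over 40 N, if the wrist force passes 120 N, or if a joint passes its speed limit or range.

## Working session

There is one attempt and no reset: what is moved stays moved. The work goes in short steps, Python scripts to look and compute and a tool call to move; the robot and the scene stay as the last step left them, time stands still between calls to the robot, and variables do not carry over. Pictures are saved under pics/ and viewed, at most 12 in all, crops included, and the job is handed in when it is done.

Besides the shell and the picture viewer there is one more tool, called as name(argument=value, ...) on one line, values as JSON. drive_tool: Moves the arm, as the interface text tells. Its arguments: {"type":"object","properties":{"grip":{"type":"array"},"slide":{"type":"array"},"twist":{"type":"array"},"grip_force":{"type":"number"}},"required":["grip","slide","twist"]}

```bash
ls; mkdir -p pics
cat > h.py <<'E'
import numpy as np, cv2
from scipy.spatial.transform import Rotation as R
from plant import env
def Tc(cam, st=None):
    i=env.camera_info(cam)
    if 'T_tool_cam' in i:
        st=st or env.state()
        T=np.eye(4);T[:3,:3]=R.from_euler('xyz',st['orientation'],degrees=True).as_matrix();T[:3,3]=st['ee_pos']
        return T@np.array(i['T_tool_cam'])
    T=np.eye(4);T[:3,:3]=np.array(i['rotation']);T[:3,3]=i['position'];return T
def pts(cam,names,T):
    for n in names:
        for d in env.spot_point(cam,n)[:2]:
            print(cam,n,round(d['conf'],2),np.round(T[:3,:3]@np.array(d['at'])+T[:3,3],4))
E
python3 - <<'E'
from h import *
for c in ['scene','top']:
    T=Tc(c); im=env.capture(c); cv2.imwrite(f'pics/{c}0.png',im)
    pts(c,['bore_in','pin_center','pin_tail','drift_center','drift_tip','rest_center','tray_floor','ball','hammer','oil_bottle','housing_bar','tin'],T)
    i=env.camera_info(c); print(i)
print(env.state())
E
```

```text
pics
scene bore_in 0.84 [-158.5516 -157.9355 -157.9109]
scene pin_center 0.7 [-150.3058 -149.6897 -149.6651]
scene pin_tail 0.48 [-156.3099 -155.6939 -155.6692]
scene pin_tail 0.33 [-143.8275 -143.2114 -143.1868]
scene drift_center 0.69 [-239.9705 -239.3545 -239.3299]
scene drift_tip 0.79 [-215.6685 -215.0525 -215.0279]
scene rest_center 0.84 [-238.1493 -237.5332 -237.5086]
scene tray_floor 0.77 [-143.5805 -142.9644 -142.9398]
scene tray_floor 0.26 [-238.6494 -238.0333 -238.0087]
scene hammer 0.73 [-113.1385 -112.5224 -112.4978]
scene hammer 0.26 [-239.3261 -238.71   -238.6854]
scene oil_bottle 0.6 [-144.3269 -143.7108 -143.6862]
scene housing_bar 0.62 [-201.0555 -200.4394 -200.4148]
scene tin 0.79 [-116.6465 -116.0305 -116.0059]
scene tin 0.18 [-113.0148 -112.3987 -112.3741]
{'fx': 413.3093602197514, 'fy': 413.3093602197514, 'cx': 320.51960166956405, 'cy': 203.06479273328623, 'position': array([0.15378604, 0.76986329, 0.79447183]), 'rotation': array([-1.29875997e+02,  1.13561460e-01, -1.53479710e+02])}
top bore_in 0.78 [-81.1398 -81.4774 -80.3627]
top pin_center 0.63 [-80.6607 -80.9
[... 806 characters left out ...]
.16910153])}
{'time': 1.3, 'joints': array([-6.93693260e+01,  5.21892982e+00,  7.05132791e+01,  1.02173316e-03,
        1.04266823e+02, -3.24940012e+00]), 'joint_vel': array([ 0.01661439,  0.04269398, -0.00773835,  0.01130691, -0.12467113,
       -0.02119717]), 'joint_torque': array([-1.64996154e-04, -4.46198487e+01, -4.06500757e+01,  6.98579173e-02,
        1.98769500e-02, -1.42545517e-06]), 'ee_pos': array([ 0.24289701, -0.54865397,  0.22264498]), 'orientation': array([ 1.79998978e+02, -9.33776488e-04,  2.38803259e+01]), 'force': array([ 0.07726485, -0.00602202, -0.74586273]), 'ft_torque': array([ 0.06086635, -0.05516642, -0.04608836]), 'grasp_force': 0.0, 'finger_gap': 0.9988755013501157}
```

Camera rotation is given as roll/pitch/yaw; fix that.

```bash
sed -i "s/T\[:3,:3\]=np.array(i\['rotation'\])/T[:3,:3]=R.from_euler('xyz',i['rotation'],degrees=True).as_matrix()/" h.py
python3 - <<'E'
from h import *
for c in ['scene','top']:
    T=Tc(c); im=env.capture(c); cv2.imwrite(f'pics/{c}0.png',im)
    pts(c,['bore_in','pin_center','pin_tail','drift_center','drift_tip','rest_center','tray_floor','ball','hammer','oil_bottle','housing_bar','tin'],T)
print(env.camera_info('wrist'))
E
```

```text
scene bore_in 0.69 [0.4888 0.1129 0.0582]
scene bore_in 0.41 [ 0.4991 -0.3757  0.0462]
scene pin_center 0.59 [0.5007 0.1547 0.0604]
scene pin_center 0.41 [ 0.6477  0.3414 -0.0018]
scene pin_tail 0.43 [0.493  0.1233 0.0596]
scene drift_center 0.89 [ 0.4943 -0.379   0.0491]
scene drift_tip 0.56 [ 0.5887 -0.2743  0.0538]
scene rest_center 0.73 [ 0.4964 -0.3754  0.0473]
scene rest_center 0.68 [ 0.4978 -0.3757  0.0485]
scene hammer 0.71 [ 0.5472  0.4056 -0.0016]
scene hammer 0.34 [0.5068 0.2219 0.0082]
scene oil_bottle 0.82 [0.6543 0.1728 0.0024]
scene housing_bar 0.47 [ 0.3972 -0.0729 -0.0022]
scene housing_bar 0.44 [ 0.5883 -0.2748  0.0504]
scene tin 0.97 [0.6474 0.3387 0.0024]
scene tin 0.7 [0.5081 0.2233 0.0074]
top bore_in 0.86 [0.487  0.1109 0.0632]
top pin_center 0.58 [0.4936 0.1585 0.0619]
top drift_center 0.92 [ 0.4973 -0.3724  0.048 ]
top drift_center 0.37 [0.4896 0.1085 0.0621]
top drift_tip 0.63 [ 0.5893 -0.2816  0.0453]
top rest_center 0.97 [ 0.4973 -0.3741  0.0541]
top tray_floor 0.69 [0.5061 0.2216 0.0096]
top ball 0.45 [ 0.4983 -0.3734  0.0453]
top hammer 0.81 [ 5.413e-01  4.060e-01 -1.000e-04]
top oil_bottle 0.55 [ 6.549e-01  1.753e-01 -1.000e-04]
top housing_bar 0.79 [ 0.3981 -0.0747  0.0007]
top housing_bar 0.64 [0.4887 0.1104 0.0603]
top tin 0.85 [ 0.6496  0.3376 -0.0017]
{'fx': 277.4883541173486, 'fy': 277.4883541173486, 'cx': 322.0008235548603, 'cy': 194.4569251222855, 'T_tool_cam': array([[-3.56179736e-04, -9.66117663e-01, -2.58101790e-01,
         6.99955256e-02],
       [ 9.99999766e-01, -4.94882576e-04,  4.72430454e-04,
         9.38550259e-04],
       [-5.84153485e-04, -2.58101562e-01,  9.66117613e-01,
        -1.62503196e-01],
       [ 0.00000000e+00,  0.00000000e+00,  0.00000000e+00,
         1.00000000e+00]])}
```

View pics/scene0.png

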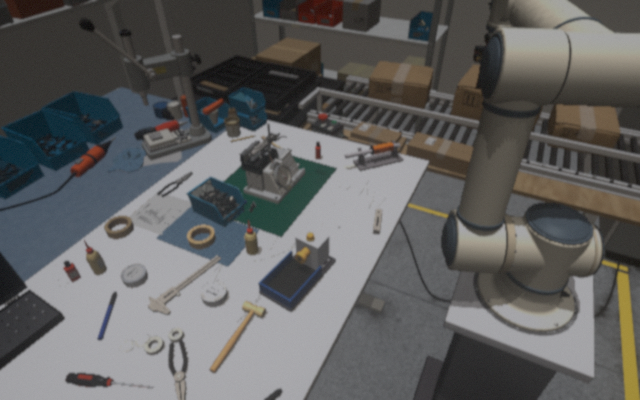

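View pics/top0.png

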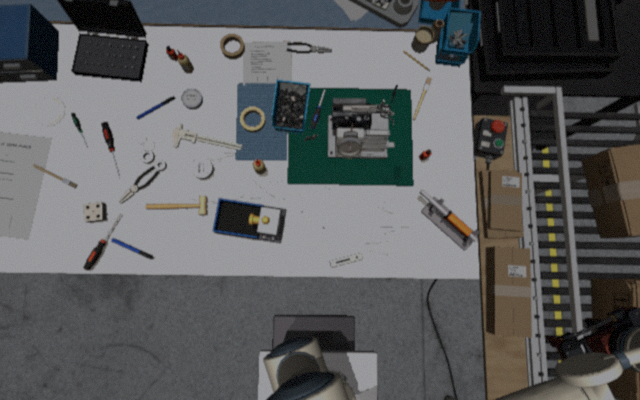

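The block sits at about px (268,222) in the top view, with its bore mouth to the right. The drift in its rest is at about (448,220), pointing up-left. Both match the network fixes. Next I move to a look pose over the drift.

drive_tool(grip=[1,1,1], slide=[[1,-0.4,0.3],[1,-0.4,0.3],[1,-0.4,0.3]], twist=[[0,0,-0.19],[0,0,-0.19],[0,0,-0.19]])

```text
time: 2.98
ee_pos: [0.3351, -0.4534, 0.1854]
orientation: [-179.9, -0.1, 45.9]
force: [-0.8, -0.6, -0.3]
finger_gap: 0.999
grasp_force: 0.0
```

drive_tool(grip=[1,1,1,1], slide=[[1,0.5,0.2],[1,0.5,0.2],[1,0.5,0.2],[1,0.5,0.2]], twist=[[0,0,0],[0,0,0],[0,0,0],[0,0,0]])

```text
time: 3.48
ee_pos: [0.4598, -0.4128, 0.1625]
orientation: [-180.0, 0.0, 45.6]
force: [-0.4, -0.2, -0.1]
finger_gap: 1.004
grasp_force: 0.0
```

Run:
```python
from h import *
st=env.state(); print(st['time'],st['ee_pos'],st['orientation'])
T=Tc('wrist',st); im=env.capture('wrist'); cv2.imwrite('pics/w1.png',im)
pts('wrist',['drift_center','drift_tip','rest_center'],T)
```

```text
3.475 [ 0.45977266 -0.41275416  0.16251971] [-1.79968976e+02  4.72559246e-02  4.56405875e+01]
wrist drift_center 0.87 [ 0.4987 -0.3792  0.0514]
wrist drift_tip 0.35 [ 0.4969 -0.3759  0.0467]
wrist rest_center 0.64 [ 0.498  -0.3755  0.0538]
```

View pics/w1.png

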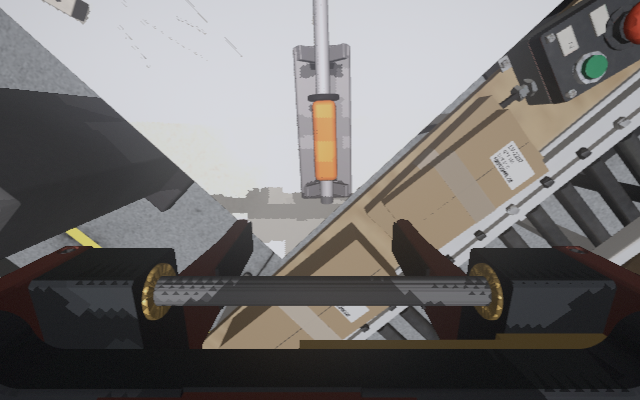

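The orange handle spans about (324,100)–(326,180). The rod runs up to (320,0) and the rest's saddles are at rows 50 and 190. The drift lies nearly along tool x. I'll fit the handle mask on the plane of its top.

```bash
cat >> h.py <<'E'
def ray(cam,T,px,z):
    i=env.camera_info(cam); px=np.atleast_2d(px)
    d=np.c_[(px[:,0]-i['cx'])/i['fx'],(px[:,1]-i['cy'])/i['fy'],np.ones(len(px))]@T[:3,:3].T
    return T[:3,3]+d*((z-T[2,3])/d[:,2])[:,None]
def totool(dw,yaw):
    y=np.radians(yaw);x=np.array([np.cos(y),np.sin(y)]);t=np.array([np.sin(y),-np.cos(y)])
    return np.array([x@dw[:2],t@dw[:2],-dw[2]])/0.12
E
python3 - <<'E'
from h import *
st=env.state();T=Tc('wrist',st); im=cv2.imread('pics/w1.png')
h=cv2.cvtColor(im,cv2.COLOR_BGR2HSV)
m=((h[...,0]>4)&(h[...,0]<22)&(h[...,1]>150)&(h[...,2]>120)).astype(np.uint8)
m[:90]=0;m[190:]=0;m[:,:295]=0;m[:,350:]=0
(cx,cy),(w,hh),a=cv2.minAreaRect(cv2.findNonZero(m));print((cx,cy),(w,hh),a)
v,u=np.nonzero(m)
p=ray('wrist',T,np.c_[u,v],0.063)[:,:2];c=p.mean(0)
_,_,V=np.linalg.svd(p-c);ax=V[0]*np.sign(V[0,0]);
q=(p-c)@V.T;print('c',c,'mid', c+V[0]*(q[:,0].max()+q[:,0].min())/2,'yaw',np.degrees(np.arctan2(ax[1],ax[0])),'ext',np.ptp(q,axis=0))
mid=c+V[0]*(q[:,0].max()+q[:,0].min())/2
print(totool(np.r_[mid,0.031]-st['ee_pos'],st['orientation'][2]))
E
```

```text
Traceback (most recent call last):
cv2.error: OpenCV(4.12.0) /io/opencv/modules/imgproc/src/convhull.cpp:143: error: (-215:Assertion failed) total >= 0 && (depth == CV_32F || depth == CV_32S) in function 'convexHull'
```

Run:
```python
from h import *
st=env.state();T=Tc('wrist',st); im=cv2.imread('pics/w1.png')
print(im.shape, im[140,324])
h=cv2.cvtColor(im,cv2.COLOR_BGR2HSV);print(h[140,324])
m=((h[...,0]>4)&(h[...,0]<25)&(h[...,1]>120)&(h[...,2]>90))
m[:90]=0;m[190:]=0;m[:,:295]=0;m[:,350:]=0
v,u=np.nonzero(m);print(len(u))
p=ray('wrist',T,np.c_[u,v],0.063)[:,:2];c=p.mean(0)
_,_,V=np.linalg.svd(p-c);ax=V[0]*np.sign(V[0,0]);
q=(p-c)@V.T;mid=c+V[0]*(q[:,0].max()+q[:,0].min())/2
print('c',c,'mid', mid,'yaw',np.degrees(np.arctan2(ax[1],ax[0])),'ext',np.ptp(q,axis=0))
print(totool(np.r_[mid,0.031]-st['ee_pos'],st['orientation'][2]))
```

```text
(400, 640, 3) [103 159 211]
[ 16 131 211]
1436
c [ 0.49523198 -0.38169428] mid [ 0.49693921 -0.37981503] yaw 47.7459002538617 ext [0.07275319 0.02045951]
[0.42377107 0.03002029 1.1043167 ]
```

drive_tool(grip=[1,1], slide=[[0.42,0.03,0.5],[0.42,0.03,0.5]], twist=[[0,0,-0.018],[0,0,-0.018]])

```text
time: 3.92
ee_pos: [0.4967, -0.3775, 0.0996]
orientation: [-179.7, -0.0, 47.7]
force: [-1.0, 0.1, -0.0]
finger_gap: 1.001
grasp_force: 0.0
```

drive_tool(grip=[1,1,1,1], slide=[[0,0,0.2],[0,0,0.4],[0,0,0.6],[0,0,0.6]], twist=[[0,0,0],[0,0,0],[0,0,0],[0,0,0]])

```text
time: 4.42
ee_pos: [0.4961, -0.3789, 0.0293]
orientation: [-179.8, 0.0, 47.6]
force: [-0.9, 0.4, -0.3]
finger_gap: 0.999
grasp_force: 0.0
```

Run:
```python
from h import *
st=env.state(); print(st['time'],st['ee_pos'],st['orientation'])
im=env.capture('wrist'); cv2.imwrite('pics/w2.png',im)
```

```text
4.425 [ 0.4960819  -0.37893922  0.02927487] [-1.79810344e+02  3.52084204e-02  4.76271439e+01]
```

View pics/w2.png

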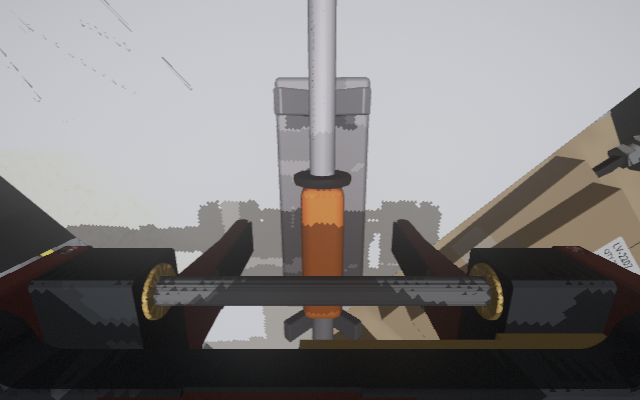

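Handle is centred between the fingers (u≈323), flange at row 180. Grip.

drive_tool(grip=[-1,-1,-1,-1,-1,-1,-1,-1], slide=[[0,0,0],[0,0,0],[0,0,0],[0,0,0],[0,0,0],[0,0,0],[0,0,0],[0,0,0]], twist=[[0,0,0],[0,0,0],[0,0,0],[0,0,0],[0,0,0],[0,0,0],[0,0,0],[0,0,0]], grip_force=50)

```text
time: 5.48
ee_pos: [0.4971, -0.3781, 0.0305]
orientation: [-179.9, 0.0, 47.7]
force: [-4.4, 3.4, 2.7]
finger_gap: 0.254
grasp_force: 50.0
```

Run:
```python
from h import *
st=env.state(); print(st['time'],st['ee_pos'],st['orientation'],st['finger_gap'],st['grasp_force'])
T=Tc('wrist',st)
for z,px in [(.063,(322,189)),(.063,(322,312)),(.063,(322,318)),(.065,(322,171))]:
    p=ray('wrist',T,px,z)[0]; print(px,-totool(p-st['ee_pos'],st['orientation'][2])*-0.12)
im=env.capture('wrist'); cv2.imwrite('pics/w3.png',im)
pts('wrist',['drift_center','drift_tip','rest_center'],T)
```

```text
5.475 [ 0.49711216 -0.37812522  0.03046641] [-1.79865607e+02  1.55469814e-03  4.77247887e+01] 0.25419374319319066 50.00088393688202
(322, 189) [ 0.03761746  0.00084709 -0.03253359]
(322, 312) [-0.03163473  0.00082233 -0.03253359]
(322, 318) [-0.03548964  0.00082095 -0.03253359]
(322, 171) [ 0.0467629   0.000854   -0.03453359]
wrist drift_center 0.59 [ 0.498  -0.3792  0.0517]
```

drive_tool(grip=[-1,-1,-1,-1,-1,-1], slide=[[0,0,-0.3],[0,0,-0.7],[0.2,-0.2,-1],[0.5,-0.5,-1],[0.8,-0.8,-1],[1,-1,-1]], twist=[[0,0,0],[0,0,0],[0,0,0],[0,0,0],[0,0,0],[0,0,0]])

```text
time: 6.42
ee_pos: [0.4897, -0.2074, 0.1503]
orientation: [180.0, -0.0, 47.8]
force: [0.1, -0.1, -1.6]
finger_gap: 0.245
grasp_force: 50.0
```

drive_tool(grip=[-1,-1,-1,-1,-1], slide=[[0.25,-0.25,-0.1],[0.5,-0.5,-0.2],[0.75,-0.75,-0.3],[1,-1,-0.4],[1,-1,-0.4]], twist=[[0,0,-0.07],[0,0,-0.14],[0,0,-0.21],[0,0,-0.288],[0,0,-0.288]])

```text
time: 7.05
ee_pos: [0.4822, -0.0375, 0.1998]
orientation: [179.8, -0.0, 81.0]
force: [1.1, -0.9, -2.4]
finger_gap: 0.248
grasp_force: 50.0
```

drive_tool(grip=[-1,-1,-1,-1], slide=[[0.25,-0.08,0],[0.5,-0.15,0],[0.5,-0.15,0],[0.5,-0.15,0]], twist=[[0,0,0],[0,0,0],[0,0,0],[0,0,0]])

```text
time: 7.55
ee_pos: [0.4738, 0.0214, 0.1981]
orientation: [-180.0, 0.0, 80.6]
force: [0.1, -0.5, -1.9]
finger_gap: 0.247
grasp_force: 50.0
```

Run:
```python
from h import *
st=env.state(); print(st['time'],st['ee_pos'],st['orientation'])
T=Tc('wrist',st); im=env.capture('wrist'); cv2.imwrite('pics/w4.png',im)
pts('wrist',['bore_in','pin_center','pin_tail','ball','tray_floor','drift_center','drift_tip'],T)
```

```text
7.55 [0.47376358 0.02138564 0.19813586] [-1.79985133e+02  4.83852087e-02  8.06451521e+01]
wrist bore_in 0.72 [0.493  0.1127 0.0652]
wrist pin_center 0.73 [ 0.4003 -0.076   0.0022]
wrist tray_floor 0.52 [0.4911 0.1091 0.0644]
wrist drift_center 0.77 [0.4744 0.0226 0.2162]
```

View pics/w4.png

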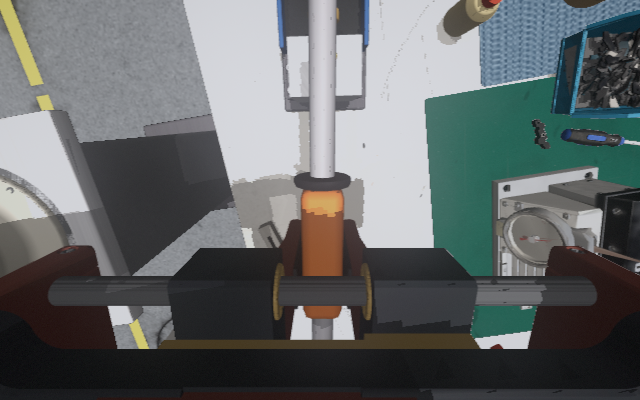

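The rod is straight along the tool axis (u≈322). The block's top is seen at about u 287–364, rows 35–105, and the blue tray is above it. I'll zoom in to pick edges.

Run:
```python
import cv2
im=cv2.imread('pics/w4.png')[0:120,265:385]
cv2.imwrite('pics/w4c.png',cv2.resize(im,None,fx=5,fy=5,interpolation=cv2.INTER_NEAREST))
```

```text
(no output)
```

View pics/w4c.png

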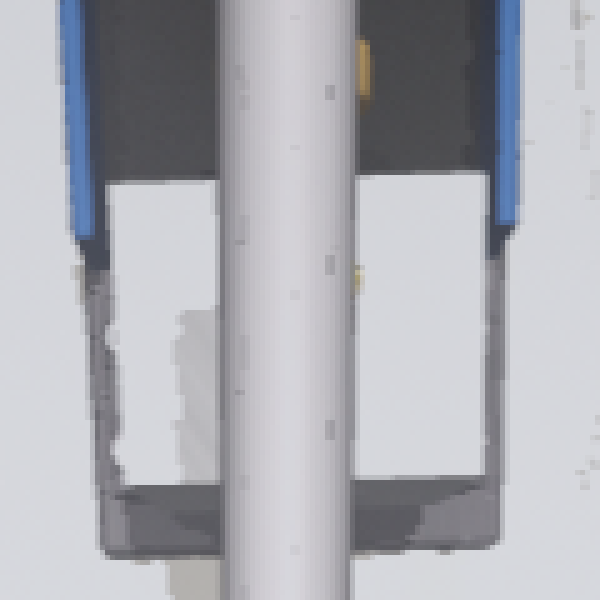

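Block top corners in the crop: far-left (107,183), far-right (490,172), near-left (120,486), near-right (486,477). I'll back-project them on z=0.09.

Run:
```python
from h import *
st=env.state();T=Tc('wrist',st);yaw=st['orientation'][2]
px=np.array([(107,183),(490,172),(120,486),(486,477)])/5+[265,0]
P=ray('wrist',T,px,0.09)[:,:2];print(P)
FL,FR,NL,NR=P
print('w',np.linalg.norm(FL-FR),np.linalg.norm(NL-NR),'l',np.linalg.norm(FL-NL),np.linalg.norm(FR-NR))
for d in (FL-NL,FR-NR):print('yaw sides',np.degrees(np.arctan2(*d[::-1])))
for d in (FL-FR,NL-NR):print('yaw cross',np.degrees(np.arctan2(*d[::-1]))-90)
# base plate front corners z? 
B=ray('wrist',T,np.array([(103,553),(498,545)])/5+[265,0],0.01)[:,:2];print('base',B,np.degrees(np.arctan2(*(B[0]-B[1])[::-1]))-90)
tr=ray('wrist',T,np.array([(60,0),(75,235),(522,0),(517,225)])/5+[265,0],0.04)[:,:2];print('tray',np.degrees(np.arctan2(*(tr[0]-tr[1])[::-1])),np.degrees(np.arctan2(*(tr[2]-tr[3])[::-1])),tr)
print('near mid',(NL+NR)/2,'centre',P.mean(0),'ee',st['ee_pos'],yaw)
```

```text
[[0.46589994 0.16539763]
 [0.53246342 0.15620727]
 [0.45845137 0.1156052 ]
 [0.52543968 0.10617951]]
w 0.06719493786239686 0.0676481923354943 l 0.05034646973503377 0.05051840775998283
yaw sides 81.49207123601934
yaw sides 82.00809110233097
yaw cross 82.13892635634593
yaw cross 81.99069443044797
base [[0.44355006 0.10861655]
 [0.53824755 0.09491662]] 81.76811026632069
tray 82.44884343372799 81.7272325950042 [[0.45946662 0.21331126]
 [0.45381766 0.1706972 ]
 [0.55144077 0.1981908 ]
 [0.54553002 0.15753882]]
near mid [0.49194553 0.11089236] centre [0.4955636 0.1358474] ee [0.47369119 0.02199613 0.19862301] 80.67733325717656
```

drive_tool(grip=[-1,-1,-1,-1,-1], slide=[[-0.3,0.03,0],[-0.61,0.05,0],[-0.61,0.05,0.3],[-0.61,0.05,0.6],[-0.61,0.05,0.6]], twist=[[0,0,-0.0105],[0,0,-0.0105],[0,0,-0.0105],[0,0,-0.0105],[0,0,-0.0105]])

```text
time: 8.57
ee_pos: [0.4659, -0.0507, 0.1236]
orientation: [-179.6, -0.0, 81.9]
force: [-0.6, 0.0, -1.9]
finger_gap: 0.25
grasp_force: 50.0
```

drive_tool(grip=[-1,-1,-1,-1,-1], slide=[[0,0,0.3],[0,0,0.6],[0,0,0.71],[0,0,0.71],[0,0,0.71]], twist=[[0,0,0],[0,0,0],[0,0,0],[0,0,0],[0,0,0]])

```text
time: 9.2
ee_pos: [0.469, -0.051, 0.0437]
orientation: [179.8, 0.0, 81.9]
force: [0.2, 0.3, -2.2]
finger_gap: 0.254
grasp_force: 50.0
```

```bash
cat > rel.py <<'E'
from h import *
st=env.state(); print(st['time'],st['ee_pos'],st['orientation'],st['force'])
b=np.array([.491,.111]);a=np.radians(81.9);ax=np.array([np.cos(a),np.sin(a)]);r=np.array([ax[1],-ax[0]])
d=st['ee_pos'][:2]-b
print('tip y',d@ax+.139,'lateral(tool y)',d@r,'axis z',st['ee_pos'][2]+.0195,'yawerr',st['orientation'][2]-81.9)
E
python3 - <<'E'
from rel import *
T=Tc('scene'); im=env.capture('scene'); pts('scene',['drift_tip','drift_center','bore_in'],T)
cv2.imwrite('pics/s2.png',cv2.resize(im[190:310,250:430],None,fx=4,fy=4,interpolation=cv2.INTER_CUBIC))
T=Tc('top'); im=env.capture('top'); pts('top',['drift_tip','drift_center','bore_in'],T)
E
```

```text
9.2 [ 0.46899132 -0.05103546  0.04368479] [1.79816782e+02 7.66494030e-03 8.19273319e+01] [ 0.15081027  0.2997644  -2.24328678]
tip y -0.02451998448131404 lateral(tool y) 0.001041885872775484 axis z 0.06318478542260651 yawerr 0.02733193884212426
scene drift_tip 0.77 [0.4879 0.084  0.0666]
scene drift_center 0.69 [ 0.4681 -0.0541  0.0602]
scene bore_in 0.55 [0.4888 0.1111 0.0577]
scene bore_in 0.29 [ 0.4654 -0.0537  0.0632]
top drift_tip 0.66 [0.4901 0.0825 0.0583]
top bore_in 0.97 [0.489  0.1117 0.0627]
```

View pics/s2.png

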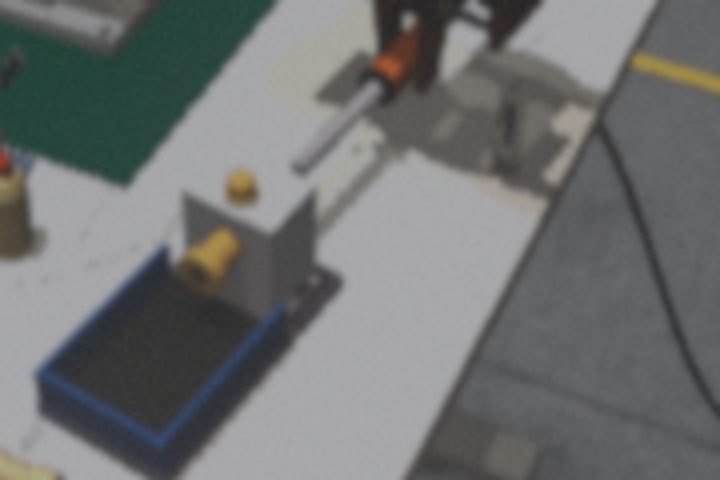

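Drift level and lined up with the bore, tip about 25 mm short of the mouth. I'll check pose noise with a few more readings.

Run:
```python
from rel import *
L=[]
for _ in range(6):
    env.capture('top'); s=env.state(); d=s['ee_pos'][:2]-b; L.append([d@ax+.139,d@r,s['ee_pos'][2]+.0195])
print(np.round(L,4),np.mean(L,0))
```

```text
9.6 [ 0.46782729 -0.05087415  0.0416875 ] [1.79981150e+02 9.89745199e-04 8.19198138e+01] [-0.84919402  1.08101808 -1.53478501]
tip y -0.024524300100583263 lateral(tool y) -0.00013326579187126052 axis z 0.0611874995488281 yawerr 0.019813824152436155
[[-0.0245 -0.0002  0.0611]
 [-0.0245 -0.0002  0.061 ]
 [-0.0245 -0.0003  0.0609]
 [-0.0245 -0.0003  0.0609]
 [-0.0245 -0.0003  0.0609]
 [-0.0245 -0.0003  0.0609]] [-0.0244989  -0.00025241  0.06093396]
```

drive_tool(grip=[-1,-1,-1,-1,-1,-1,-1,-1], slide=[[0.07,0,0],[0.14,0,0],[0.19,0,0],[0.23,0,0],[0.27,0,0],[0.31,0,0],[0.35,0,0],[0.38,0,0]], twist=[[0,0,0],[0,0,0],[0,0,0],[0,0,0],[0,0,0],[0,0,0],[0,0,0],[0,0,0]], grip_force=60)

```text
time: 10.9
ee_pos: [0.474, -0.0083, 0.0418]
orientation: [180.0, 0.3, 81.8]
force: [-2.2, -11.4, -0.8]
finger_gap: 0.248
grasp_force: 60.0
```

```bash
python3 rel.py
```

```text
10.9 [ 0.47400912 -0.00825637  0.04180906] [179.97734656   0.3200328   81.84096716] [ -2.18106094 -11.44705593  -0.80333357]
tip y 0.018539332205897027 lateral(tool y) -1.8005146725570083e-05 axis z 0.061309056576361404 yawerr -0.05903284457329505
```

drive_tool(grip=[-1,-1,-1,-1,-1,-1,-1,-1,-1,-1,-1], slide=[[0.04,0,0],[0.08,0,0],[0.12,0,0],[0.16,0,0],[0.2,0,0],[0.24,0,0],[0.27,0,0],[0.3,0,0],[0.32,0,0],[0.32,0,0],[0.32,0,0]], twist=[[0,0,0],[0,0,0],[0,0,0],[0,0,0],[0,0,0],[0,0,0],[0,0,0],[0,0,0],[0,0,0],[0,0,0],[0,0,0]])

```text
time: 12.28
ee_pos: [0.4794, 0.0324, 0.0413]
orientation: [-180.0, -0.0, 81.9]
force: [0.4, -0.4, -1.5]
finger_gap: 0.249
grasp_force: 60.0
```

Run:
```python
from rel import *
im=env.capture('scene'); T=Tc('scene'); pts('scene',['pin_center','drift_tip'],T)
a=cv2.resize(im[190:310,250:430],None,fx=3,fy=3,interpolation=cv2.INTER_CUBIC)
im=env.capture('top'); T=Tc('top'); pts('top',['pin_center','drift_tip'],T)
c=cv2.resize(im[180:260,200:300],(450,360),interpolation=cv2.INTER_CUBIC)
cv2.imwrite('pics/s3.png',cv2.resize(np.hstack([a,c]),(800,291)))
```

```text
12.275 [0.4794476  0.03237048 0.04130326] [-1.79985175e+02 -2.81286394e-03  8.19256556e+01] [ 0.40713736 -0.41441262 -1.51567841]
tip y 0.059527164929276524 lateral(tool y) -0.00035815490702817394 axis z 0.06080325580069283 yawerr 0.025655608988984113
scene pin_center 0.79 [0.5044 0.1993 0.0446]
scene pin_center 0.19 [0.4956 0.1687 0.0625]
scene drift_tip 0.8 [0.4995 0.1722 0.0621]
scene drift_tip 0.17 [0.6519 0.1726 0.0019]
top pin_center 0.52 [0.4974 0.2035 0.0426]
```

View pics/s3.png

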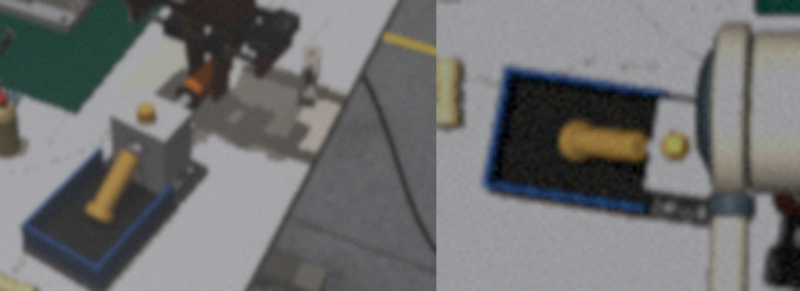

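The pin's head is in the tray, but its tail still leans on the rod tip at about (125,155) in the left panel. I'll push 12 mm further, then draw back.

drive_tool(grip=[-1,-1,-1,-1,-1], slide=[[0.03,0,0],[0.06,0,0],[0.09,0,0],[0.11,0,0],[0.11,0,0]], twist=[[0,0,0],[0,0,0],[0,0,0],[0,0,0],[0,0,0]])

```text
time: 13.2
ee_pos: [0.4814, 0.0457, 0.0414]
orientation: [-180.0, -0.0, 81.9]
force: [-0.1, -0.5, -2.0]
finger_gap: 0.245
grasp_force: 60.0
```

Run:
```python
from rel import *
for c in ('scene','top'):
    env.capture(c); T=Tc(c); pts(c,['pin_center','pin_tail'],T)
```

```text
13.2 [0.48136043 0.04568044 0.04135901] [-1.79991643e+02 -5.02085164e-03  8.19463053e+01] [-0.13605031 -0.54959633 -2.04138876]
tip y 0.07297385874381693 lateral(tool y) -0.00033979735971953663 axis z 0.06085900990878264 yawerr 0.04630531798275683
scene pin_center 0.64 [0.5089 0.2156 0.0465]
scene pin_tail 0.64 [0.5003 0.1877 0.0653]
top pin_center 0.58 [0.5035 0.2131 0.044 ]
top pin_tail 0.79 [0.4967 0.1889 0.0649]
```

The tail is now ~25 mm past the mouth, leaning on the rod tip. I retract at speed so it drops.

drive_tool(grip=[-1,-1,-1,-1], slide=[[-0.4,0,0],[-0.8,0,0],[-0.95,0,0],[-0.95,0,0]], twist=[[0,0,0],[0,0,0],[0,0,0],[0,0,0]])

```text
time: 14.0
ee_pos: [0.4653, -0.0685, 0.0415]
orientation: [180.0, -0.0, 81.8]
force: [0.3, -0.0, -1.8]
finger_gap: 0.248
grasp_force: 60.0
```

Run:
```python
from rel import *
im=env.capture('scene'); T=Tc('scene'); pts('scene',['pin_center','pin_tail','drift_tip','drift_center'],T)
a=cv2.resize(im[190:310,250:430],None,fx=3,fy=3,interpolation=cv2.INTER_CUBIC)
im=env.capture('top'); T=Tc('top'); pts('top',['pin_center','pin_tail','drift_tip'],T)
c=cv2.resize(im[180:260,200:300],(450,360),interpolation=cv2.INTER_CUBIC)
cv2.imwrite('pics/s4.png',cv2.resize(np.hstack([a,c]),(800,291)))
```

```text
14.0 [ 0.46525682 -0.06847468  0.04152419] [ 1.79987554e+02 -8.21795304e-03  8.17760176e+01] [ 0.32546041 -0.01403672 -1.83831342]
tip y -0.042311429820770685 lateral(tool y) -0.00019815371199944588 axis z 0.061024194980275934 yawerr -0.12398243588880575
scene pin_center 0.72 [0.5074 0.199  0.0245]
scene pin_tail 0.59 [0.4938 0.1668 0.0241]
scene drift_tip 0.86 [0.4844 0.0675 0.0634]
scene drift_center 0.78 [ 0.464  -0.072   0.0587]
top pin_center 0.74 [0.4985 0.2005 0.0282]
top pin_tail 0.63 [0.4953 0.1655 0.0249]
top pin_tail 0.53 [0.5411 0.4063 0.001 ]
top drift_tip 0.55 [0.4846 0.0649 0.0565]
```

View pics/s4.png

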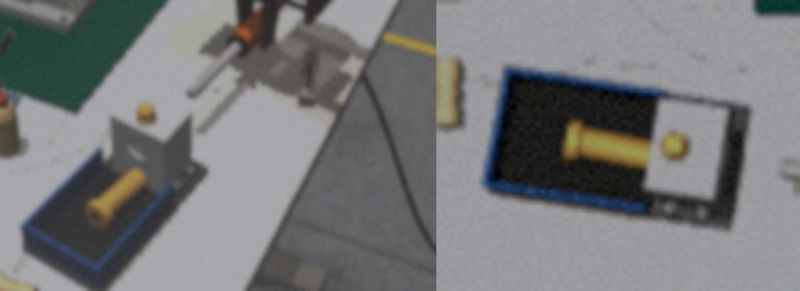

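The pin lies in the tray, head at (97,210) and tail at (135,180) in the left panel, and the bore is empty. Now I carry the drift back to its rest.

drive_tool(grip=[-1,-1,-1,-1,-1,-1], slide=[[-0.2,0,-0.3],[-0.4,0.1,-0.6],[-0.6,0.2,-0.85],[-0.8,0.3,-0.85],[-1,0.3,-0.85],[-1,0.3,-0.85]], twist=[[0,0,0],[0,0,0.07],[0,0,0.14],[0,0,0.21],[0,0,0.298],[0,0,0.298]])

```text
time: 15.2
ee_pos: [0.484, -0.1923, 0.1432]
orientation: [-180.0, 0.0, 47.7]
force: [-0.1, -0.8, -2.1]
finger_gap: 0.247
grasp_force: 60.0
```

drive_tool(grip=[-1,-1,-1,-1,-1,-1], slide=[[-0.3,0.3,0],[-0.6,0.6,0],[-0.9,0.9,0],[-1,1,0],[-1,1,0],[-1,1,0]], twist=[[0,0,0],[0,0,0],[0,0,0],[0,0,0],[0,0,0],[0,0,0]])

```text
time: 15.95
ee_pos: [0.4928, -0.3592, 0.1435]
orientation: [-180.0, -0.0, 47.9]
force: [0.2, 0.3, -2.1]
finger_gap: 0.244
grasp_force: 60.0
```

Run:
```python
from h import *
im=env.capture('wrist')
for _ in range(2): env.capture('top')
st=env.state(); print(st['time'],st['ee_pos'],st['orientation'])
d=np.array([.4971,-.3781,.031])-st['ee_pos']; print(totool(d,st['orientation'][2]),'dyaw',47.72-st['orientation'][2])
T=Tc('wrist',st); pts('wrist',['drift_center','rest_center'],T)
```

```text
16.1 [ 0.49277717 -0.35948877  0.1438354 ] [ 1.79978906e+02 -1.64600650e-02  4.78881902e+01]
[-0.09089759  0.13072625  0.94029501] dyaw -0.16819018861176005
wrist drift_center 0.8 [ 0.4945 -0.3571  0.1644]
wrist rest_center 0.98 [ 0.4999 -0.3737  0.0524]
```

drive_tool(grip=[-1,-1,-1,-1,-1,-1,-1,-1], slide=[[-0.09,0.13,0],[-0.09,0.13,0.2],[-0.09,0.13,0.4],[-0.09,0.13,0.55],[-0.09,0.13,0.55],[-0.09,0.13,0.7],[-0.09,0.13,0.75],[-0.09,0.13,0.8]], twist=[[0,0,0.0015],[0,0,0.0015],[0,0,0.0015],[0,0,0.0015],[0,0,0.0015],[0,0,0.0015],[0,0,0.0015],[0,0,0.0015]])

```text
time: 17.2
ee_pos: [0.4967, -0.3793, 0.0471]
orientation: [180.0, 0.0, 47.6]
force: [-0.3, -0.6, -2.5]
finger_gap: 0.247
grasp_force: 60.0
```

Run:
```python
from h import *
for _ in range(3): im=env.capture('wrist')
cv2.imwrite('pics/w5.png',im)
st=env.state(); print(st['time'],st['ee_pos'],st['orientation'],st['force'])
d=np.array([.4971,-.3781,.031])-st['ee_pos']; print(totool(d,st['orientation'][2]),'dyaw',47.72-st['orientation'][2])
```

```text
17.35 [ 0.49657742 -0.37924708  0.04723411] [-1.79976290e+02 -1.47984968e-03  4.76008696e+01] [-0.61543518 -0.34568411 -3.05879905]
[ 0.00999541 -0.00322969  0.13528425] dyaw 0.11913036321260506
```

View pics/w5.png

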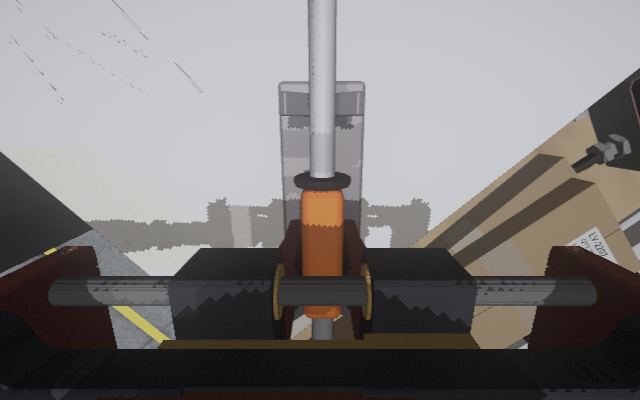

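Rod is centred over the saddle V (u≈322, row 95). Lower the last 16 mm.

drive_tool(grip=[-1,-1,-1,-1,-1,-1], slide=[[0.01,0,0.04],[0.01,0,0.08],[0.01,0,0.11],[0.01,0,0.13],[0.01,0,0.135],[0.01,0,0.135]], twist=[[0,0,0],[0,0,0],[0,0,0],[0,0,0],[0,0,0],[0,0,0]])

```text
time: 18.1
ee_pos: [0.4974, -0.3784, 0.0313]
orientation: [-180.0, 0.0, 47.6]
force: [0.0, 0.3, -2.1]
finger_gap: 0.248
grasp_force: 60.0
```

drive_tool(grip=[-1,-1,-1], slide=[[0,0,0.006],[0,0,0.01],[0,0,0.01]], twist=[[0,0,0],[0,0,0],[0,0,0]])

```text
time: 18.48
ee_pos: [0.4976, -0.3786, 0.0311]
orientation: [180.0, -0.0, 47.6]
force: [-4.3, 2.3, 4.9]
finger_gap: 0.25
grasp_force: 60.0
```

Seated: the rest now carries it. Release with a soft opening, then lift.

drive_tool(grip=[-0.4,-0.3,0,0.5,1,1,1,1], slide=[[0,0,0],[0,0,0],[0,0,0],[0,0,0],[0,0,0],[0,0,0],[0,0,0],[0,0,0]], twist=[[0,0,0],[0,0,0],[0,0,0],[0,0,0],[0,0,0],[0,0,0],[0,0,0],[0,0,0]], grip_force=20)

```text
time: 19.48
ee_pos: [0.4975, -0.3784, 0.03]
orientation: [180.0, -0.0, 47.6]
force: [0.2, -0.7, -0.1]
finger_gap: 0.984
grasp_force: 0.0
```

drive_tool(grip=[1,1,1,1,1,1], slide=[[0,0,-0.2],[0,0,-0.5],[0,0,-0.8],[-0.4,0,-1],[-0.44,0,-1],[-0.44,0,-1]], twist=[[0,0,0],[0,0,0],[0,0,0],[0,0,0],[0,0,0],[0,0,0]])

```text
time: 20.23
ee_pos: [0.4616, -0.4174, 0.1494]
orientation: [-180.0, -0.0, 47.5]
force: [1.0, 0.4, -0.6]
finger_gap: 0.998
grasp_force: 0.0
```

Run:
```python
from h import *
for _ in range(2): im=env.capture('wrist')
cv2.imwrite('pics/w6.png',im)
st=env.state(); print(st['time'],st['ee_pos'],st['finger_gap'])
T=Tc('wrist',st); pts('wrist',['drift_center','rest_center'],T)
h=cv2.cvtColor(im,cv2.COLOR_BGR2HSV)
m=((h[...,0]>4)&(h[...,0]<25)&(h[...,1]>120)&(h[...,2]>90))
m[:80]=0;m[200:]=0;m[:,:295]=0;m[:,350:]=0
v,u=np.nonzero(m);p=ray('wrist',T,np.c_[u,v],0.063)[:,:2];c=p.mean(0);V=np.linalg.svd(p-c)[2]
print(c,c+V[0]*(((p-c)@V[0]).max()+((p-c)@V[0]).min())/2,np.degrees(np.arctan(V[0,1]/V[0,0])))
env.capture('top');pts('top',['pin_center','hammer','oil_bottle','housing_bar','tin'],Tc('top'))
```

```text
20.325 [ 0.46200123 -0.41648265  0.14856471] 0.999607599091399
wrist drift_center 0.62 [ 0.4978 -0.3769  0.0521]
wrist rest_center 0.65 [ 0.5019 -0.375   0.0488]
[ 0.49544077 -0.38080047] [ 0.49752299 -0.3785052 ] 47.786212795811906
top pin_center 0.78 [0.4985 0.1998 0.0263]
top hammer 0.62 [0.5064 0.2247 0.014 ]
top hammer 0.59 [5.405e-01 4.078e-01 2.000e-04]
top oil_bottle 0.56 [0.6523 0.1756 0.0007]
top housing_bar 0.63 [ 0.3964 -0.0736  0.0009]
top tin 0.74 [ 0.6474  0.3391 -0.0011]
```

View pics/w6.png

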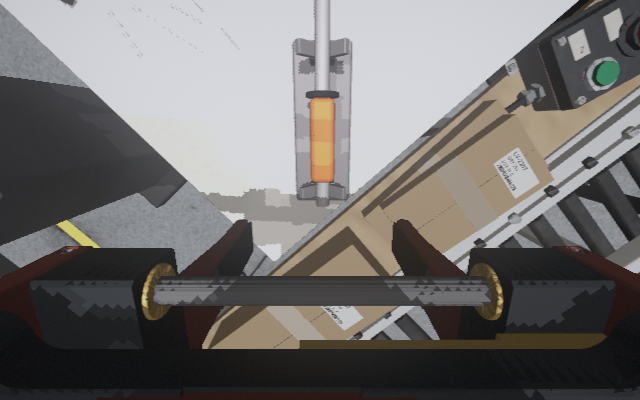

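The drift lies in both saddles, handle at (322,140), within 2 mm and 0.1° of where it started. The pin is in the tray and the bystanders haven't moved.

```bash
python3 -c "
from plant import env
print(env.sign_off())"
```

```text
the job is handed in; nothing more can be done
None
```

The pin is out of the bore and lying in the blue tray, the drift is back in its rest within about 2 mm of where it lay, the other things haven't moved, and I handed the job in at about 20 s.

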